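Make up two silver lots on the counter balance

ROBOT

A 6-joint arm with a two-finger parallel gripper is mounted at the origin on the work surface. World frame = base frame: x ahead of the robot, y to its left, z up, the work surface at z = 0. Lengths are in m, angles in degrees, forces in N, time in s.
With the tool pointing down it reaches from about 0.4 to 0.825 m from the base axis. Payload 7 kg.
Tool frame: the origin (TCP) lies midway between the tips of the shut fingers; the grasp point (between the pads) lies 19 mm behind it; z points along the fingers, y is the line along which they close (so a half turn about z gives the same grasp; the last joint's range is limited). The gripper opens to 88 mm and grips with 3 to 60 N. Pads are 19 mm wide; open, the fingers measure 130 mm over their backs; the gripper's body (78 mm by 193 mm) begins 47 mm behind the grasp point.
Start: joints at [86.923, 20.546, 0.682, 0, -70.136, -16.507], TCP at [0.226, 0.636, 0.227] pointing down, gripper open.
Joint ranges: [-176.03, 176.03], [-82.01, 121.73], [-58.28, 71.71], [-173.87, 95.51], [-174.79, -0.11], [-173.66, 173.66]. Speed limits (degrees/s): [136.94, 136.94, 172.46, 180, 180, 180].

INTERFACE

Orientations are given as a 3x3 rotation matrix whose columns are the frame's x, y, z axes.
In Python, from rig import robot gives the robot as it stands. Calls block until the motion is done:
- robot.goto(position, orientation): joint-space move of the TCP to a pose.
- robot.servo_line(position, ori=None, speed=0.15): straight line of the TCP; ori=None keeps the orientation; speed is the mean speed in m/s.
- robot.movej(angles): joint-space move.
- robot.move_gripper(opening): opening from 0.0 (shut) to 1.0 (fully open); the grip force is fixed at half the most; returns when the fingers have stopped.
- robot.dwell(seconds).
- robot.ik(position, orientation): joint angles nearest the present ones, or None.
- robot.grab_frame(name): name is "scene" or "top" or "wrist"; returns (picture, depth): 384x512x3 uint8, red, green, blue; 384x512 float32, m along the optical axis (not along the pixel's ray), 0 where there is no reading.
- robot.camera_info(name): a dict with "vfov" (degrees; the focal length in pixels is half the picture's height over the tangent of half this angle, whatever the lens; pixels are square), "cx", "cy" (the principal point, pixels), "view" (4x4, takes a point from world to camera coordinates); the wrist camera has in their place "T_tool_cam" (4x4, takes a point from camera to tool coordinates, whose origin is the TCP and whose axes are the flange's). Camera axes: x right, y down, z forward; pixel columns grow to the right and rows downward; lengths in m; the calibration is good to about 2 mm. A picture is of the moment at which its call begins: read the wrist's pose just before it. camera_info takes no time and is no camera call.
A pose or a line that the arm cannot do raises robot.Unreachable and nothing moves.
- robot.job_done(): hands the job in; it is judged then, once.
Readings, each from a call of its own:
- robot.read_t(): time.
- robot.read_qpos(): joint angles.
- robot.read_qvel(): joint speeds.
- robot.read_effort(): joint torques, N m.
- robot.read_position(): TCP position.
- robot.read_tcp_rot(): TCP orientation.
- robot.read_force(): force on the tool from outside, world axes, zero at the start.
- robot.read_ft_torque(): the same for the moment, N m.
- robot.read_grip_width(): opening from 0.0 (shut) to 1.0 (fully open).
- robot.read_finger_force(): force on a finger pad.
Only numpy, scipy, OpenCV 4.12 (cv2) and the standard library are available. Lean on these libraries where they do the work, as an engineer would, in place of code of your own. Each camera call takes 0.05 s, during which the arm holds its last target. There are 200 camera calls.

TASK

Two lots of silver lie on the counter balance, a bangle and collars, and the left lot is too heavy: move collars from the left pan's stem onto the right pan's stem until the balance sits level. Every collar must end threaded on a stem, lying flat on the dish or on the collar below; leave the bangles where they lie. The balance is a fine one and its right dish lies loose and off centre, so feel for the stem and never bear down hard on the balance or jolt it, and leave the other things on the counter undisturbed.

Things in the scene. Friction and masses are not known exactly. Their poses are not given: they have to be found in the camera images.
- balance: Two-pan counter balance on a wooden plinth 120 x 330 x 34 mm, fixed. Origin: plinth centre on the counter; z up, +y to the left pan, x across. Beam pivot 86 mm up; arms 115 mm, so dish centres at y = +115 and -115 mm, inner dish floors 126 mm up when level. Parallel linkage: dishes stay horizontal. Dish 128 mm wide with 5 mm rim. Bearing on it with over about 15 N counts as hard.
- beam (a joint): Tilt of the beam, rad, 0 = level, positive = left pan up; stops at -0.08 and 0.08, where a pan stands 9 mm below or above level. Left pan starts down. A difference of 60 g already holds it at a stop; a pan held up by d grams sinks when pushed with d x 0.0098 N and then follows the push back up.
- left_spider (a point): Middle of the left spider, in the plane of the dish floor. The left dish is fast and centred here; its stem is a steel rod 13 mm in diameter with a flat top, standing 68 mm above the dish floor, and carries the three collars.
- right_spider (a point): Middle of the right spider (the four-armed carrier under the dish), in the plane of the dish floor. The right dish lies loose on it: dish and stem (13 mm rod, flat top 68 mm above the dish floor) stand 4.5 to 8 mm off this point in an unknown direction, not measured; pushed sideways with over 4 N the dish slides on the spider, 9 mm off at most.
- collar_1: The bottom collar, a plain turned silver ring, 30 mm outside diameter, 18 mm high, 16 mm bore, about 95 g. Origin: centre of its underside, z up. It starts on the left dish, round its stem.
- collar_2: The middle collar, a plain turned silver ring, 30 mm outside diameter, 18 mm high, 16 mm bore, about 95 g. Origin: centre of its underside, z up. It starts on collar_1, round the left stem.
- collar_3: The top collar, a plain turned silver ring, 30 mm outside diameter, 18 mm high, 16 mm bore, about 95 g. Origin: centre of its underside, z up. It starts on collar_2, round the left stem.
- bangle_narrow: Flat silver bangle, 70 mm outside, 60 mm inside, 5 mm high, 53 g, lying on the floor of one dish round its stem and clear of it. Origin: centre of its underside.
- bangle_wide: Flat silver bangle, 85 mm outside, 60 mm inside, 5 mm high, 148 g, lying on the floor of the other dish round its stem and clear of it. Origin: centre of its underside.
- watch_case: Silver pocket watch case, 49 mm wide, 14 mm high, lying on the counter. Leave alone.
- ring_box: Lacquered ring box, 55 x 55 x 41 mm, on the counter. Leave alone.
- loupe: Black horn loupe, 33 mm wide, 31 mm high, standing at the foot of the balance. Leave alone.
- tweezers: Steel tweezers, 126 mm long, 9 mm high, lying at the foot of the balance. Leave alone.
- mandrel: Steel ring mandrel, 330 mm long, 26 mm high, lying behind the balance. Leave alone.
- weight_block: Wooden weight block, 60 x 150 x 30 mm, with two brass knob weights standing in it to 57 mm. Leave alone.
- call_bell: Brass counter bell, 80 mm wide, 54 mm high. Leave alone.

How it is judged (in metres and radians):
On the way:
1. a collar is threaded on the right stem and down on its dish (((horizontal distance between collar_1 and right_spider below 0.0115 m and z of collar_1 in the frame of right_spider between -0.004 and 0.04 m and angle between collar_1's own z axis and vertical below 0.12 rad) or (horizontal distance between collar_2 and right_spider below 0.0115 m and z of collar_2 in the frame of right_spider between -0.004 and 0.04 m and angle between collar_2's own z axis and vertical below 0.12 rad) or (horizontal distance between collar_3 and right_spider below 0.0115 m and z of collar_3 in the frame of right_spider between -0.004 and 0.04 m and angle between collar_3's own z axis and vertical below 0.12 rad))), for 0.1 s.
At the end, for the whole second after the job is handed in: The beam is level within 0.025 rad and at rest, and all three collars are threaded on the two stems (within 11.5 mm of the spider's middle), upright, and down on the dish or on one another; the bangles lie where they lay (within 40 mm) (value of joint beam between -0.025 and 0.025 rad and ((horizontal distance between collar_1 and left_spider below 0.0115 m and z of collar_1 in the frame of left_spider between -0.004 and 0.04 m and angle between collar_1's own z axis and vertical below 0.12 rad) or (horizontal distance between collar_1 and right_spider below 0.0115 m and z of collar_1 in the frame of right_spider between -0.004 and 0.04 m and angle between collar_1's own z axis and vertical below 0.12 rad)) and ((horizontal distance between collar_2 and left_spider below 0.0115 m and z of collar_2 in the frame of left_spider between -0.004 and 0.04 m and angle between collar_2's own z axis and vertical below 0.12 rad) or (horizontal distance between collar_2 and right_spider below 0.0115 m and z of collar_2 in the frame of right_spider between -0.004 and 0.04 m and angle between collar_2's own z axis and vertical below 0.12 rad)) and ((horizontal distance between collar_3 and left_spider below 0.0115 m and z of collar_3 in the frame of left_spider between -0.004 and 0.04 m and angle between collar_3's own z axis and vertical below 0.12 rad) or (horizontal distance between collar_3 and right_spider below 0.0115 m and z of collar_3 in the frame of right_spider between -0.004 and 0.04 m and angle between collar_3's own z axis and vertical below 0.12 rad)) and linear speed of each of collar_1, collar_2, collar_3 below 0.02 m/s and distance of each of bangle_narrow, bangle_wide from where it was at the start of the episode below 0.04 m); the robot touches nothing.
It fails at once if the balance is borne down on, knocked or jolted: more than 25 N on it in all, of which 5 N is the silver lying in the dishes (contact force between balance and anything else above 25 N).
It fails at once if another thing on the counter is shifted by more than 20 mm (distance of any of watch_case, ring_box, loupe, tweezers, mandrel, weight_block, call_bell from where it was at the start of the episode above 0.02 m).
It fails at once if a bangle is taken away or shifted by more than 40 mm (distance of any of bangle_narrow, bangle_wide from where it was at the start of the episode above 0.04 m).
It also fails if it takes over 72 s, if anything falls off the work surface, if the arm or the gripper's body presses on something with over 40 N, if the wrist force passes 120 N, or if a joint passes its speed limit or range.

## Working session

There is one attempt and no reset: what is moved stays moved. The work goes in short steps, each a Python script; the robot and the scene stay as the last script left them, time stands still between calls to the robot, and variables do not carry over. Pictures are saved under pics/ and viewed, at most 10 in all, crops included, and the job is handed in when it is done.

```bash
mkdir -p pics; ls
python3 - <<'E'
from rig import robot
import cv2,numpy as np
ims=[]
for n in ("scene","top"):
    p,d=robot.grab_frame(n); np.savez(f"/tmp/{n}.npz",p=p,d=d); 
    cv2.imwrite(f"pics/{n}0.png",p[:,:,::-1]); i=robot.camera_info(n); print(n,i)
    
print(robot.camera_info("wrist"),robot.read_tcp_rot(),robot.read_force(),robot.read_t())
E
```

```text
pics
scene {'vfov': 51.31663020872563, 'cx': 255.2320931192543, 'cy': 186.2776574419389, 'view': array([[ 0.57376231,  0.81873957, -0.02150164, -0.30997651],
       [ 0.42115052, -0.31744962, -0.84962226, -0.13338544],
       [-0.70244505,  0.4784258 , -0.52695322,  1.52376265],
       [ 0.        ,  0.        ,  0.        ,  1.        ]])}
top {'vfov': 56.94342088593287, 'cx': 255.13235797578037, 'cy': 192.33262280723167, 'view': array([[ 0.00790845, -0.99945757, -0.03196921,  0.01752698],
       [-0.99358873, -0.00424833, -0.11297518,  0.57286955],
       [ 0.11277809,  0.0326577 , -0.99308337,  1.05772025],
       [ 0.        ,  0.        ,  0.        ,  1.        ]])}
{'vfov': 66.33821822988469, 'cx': 257.555259689553, 'cy': 188.07394550713218, 'T_tool_cam': array([[-5.85090209e-04, -9.63601880e-01, -2.67340746e-01,
         7.25284121e-02],
       [ 9.99999753e-01, -6.68140829e-04,  2.19688526e-04,
        -5.90703164e-04],
       [-3.90313544e-04, -2.67340551e-01,  9.63602033e-01,
        -1.58065670e-01],
       [ 0.00000000e+00,  0.00000000e+00,  0.00000000e+00,
         1.00000000e+00]])} [[ 9.42137064e-01 -3.35227707e-01 -3.70255098e-04]
 [-3.35227883e-01 -9.42135960e-01 -1.44892381e-03]
 [ 1.36888765e-04  1.48920466e-03 -9.99998882e-01]] [-0.23647988  0.24423467 -0.31848013] 0.1
```

View pics/scene0.png

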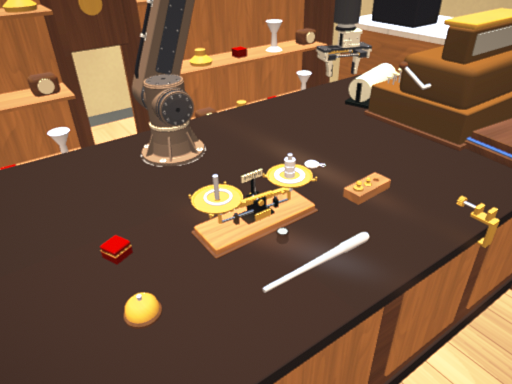

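View pics/top0.png

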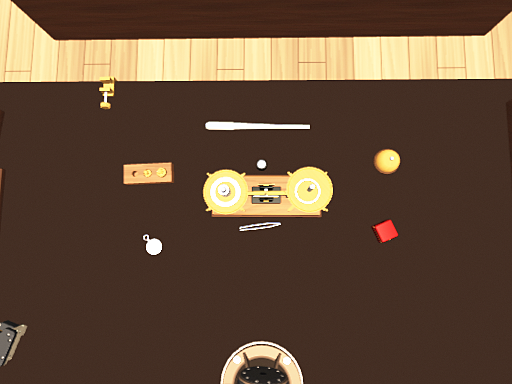

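The scene view shows three collars on the left stem (290,165) and the bare right stem (216,187). In the top view the left dish is at (226,191) and the right dish at (309,190). The left bangle looks like the wide one, which I'll check from close by.

```bash
cat > h.py <<'E'
from rig import robot
import cv2,numpy as np
def world(name,d,T=None):
    "per-pixel world points"
    i=robot.camera_info(name); h,w=d.shape; f=h/2/np.tan(np.radians(i['vfov'])/2)
    if name=='wrist': C=T@i['T_tool_cam']
    else: C=np.linalg.inv(i['view'])
    v,u=np.mgrid[:h,:w]
    P=np.stack([(u-i['cx'])/f*d,(v-i['cy'])/f*d,d],-1)
    return P@C[:3,:3].T+C[:3,3]
def tool():
    T=np.eye(4);T[:3,:3]=robot.read_tcp_rot();T[:3,3]=robot.read_position();return T
def circ(xy):
    return np.array(cv2.minEnclosingCircle(xy.astype(np.float32))[0]),cv2.minEnclosingCircle(xy.astype(np.float32))[1]
def R(yaw):
    "tool down, tool x at yaw (deg)"
    a=np.radians(yaw);c,s=np.cos(a),np.sin(a)
    return np.array([[c,s,0],[s,-c,0],[0,0,-1.]])
E
python3 - <<'E'
from h import *
z=np.load('/tmp/top.npz');W=world('top',z['d'])
for n,(u,v) in dict(L=(226,191),R=(309,190)).items():
    w=W[v-30:v+30,u-30:u+30].reshape(-1,3)
    m=(w[:,2]>.108)&(w[:,2]<.15); print(n,'dish',circ(w[m,:2]),np.median(w[m,2]),np.median(w[m],0))
    m=w[:,2]>.165; print('top',m.sum(),w[m].mean(0),w[m].min(0),w[m].max(0))
m=(W[...,2]>.02)&(W[...,2]<.045); 
p=W[150:225,200:335][m[150:225,200:335]];print('plinth',cv2.minAreaRect(p[:,:2].astype(np.float32)))
E
```

```text
L dish (array([0.56405747, 0.10298218]), 0.07633345574140549) 0.11871729789759333 [0.5631375  0.10040698 0.1187173 ]
top 98 [0.55127154 0.08837569 0.27983179] [ 0.44977045 -0.0145915   0.16564649] [0.57960826 0.1142347  1.11568475]
R dish (array([ 0.56500357, -0.126909  ]), 0.07532297819852829) 0.13649253656665505 [ 0.56810825 -0.13172308  0.13649254]
top 47 [ 0.52789593 -0.09172502  0.50943706] [ 0.44977045 -0.13692892  0.16530696] [ 0.57616728 -0.0145915   1.11568475]
plinth ((0.5893197059631348, -0.013812750577926636), (0.1771564781665802, 0.32864630222320557), 0.3623545169830322)
```

Run:
```python
from h import *
for yaw in (90,-90):
    for y in (.102,-.128):
        print(yaw,y,robot.ik([.564,y,.26],R(yaw)),robot.ik([.564,y,.13],R(yaw)))
yaw=90
q=robot.ik([.564,.102,.30],R(yaw))
yaw=90 if q is not None else -90
ims=[]
for n,y in (('L',.102),('R',-.128)):
    robot.goto([.564,y,.28],R(yaw)); robot.dwell(.3)
    T=tool(); p,d=robot.grab_frame('wrist'); np.savez(f'/tmp/w{n}.npz',p=p,d=d,T=T); ims.append(p)
    print(T[:3,3],robot.read_force(),robot.read_t())
cv2.imwrite('pics/w1.png',cv2.resize(np.hstack(ims),None,fx=.78,fy=.78)[:,:,::-1])
```

```text
90 0.102 [ 29.80199034   9.82590947  -9.51436903   0.         -70.6597215
 150.19800966] [ 29.80199034  15.73193748 -19.86066251   0.         -54.40740001
 150.19800966]
90 -0.128 [  6.58148883  10.32751387  -8.89210948   0.         -70.78037665
 173.41851117] [  6.58148883  16.18511642 -19.20889636   0.         -54.60598722
 173.41851117]
-90 0.102 [ 29.80199034   9.82590947  -9.51436903   0.         -70.6597215
 -29.80199034] [ 29.80199034  15.73193748 -19.86066251   0.         -54.40740001
 -29.80199034]
-90 -0.128 [  6.58148883  10.32751387  -8.89210948   0.         -70.78037665
  -6.58148883] [  6.58148883  16.18511642 -19.20889636   0.         -54.60598722
  -6.58148883]
[0.56396816 0.10229263 0.27994904] [0.13016902 1.03547184 1.04151508] 2.9167
[ 0.56419972 -0.12708546  0.28001966] [ 0.25034059  0.40598266 -0.09220272] 4.1833
```

View pics/w1.png

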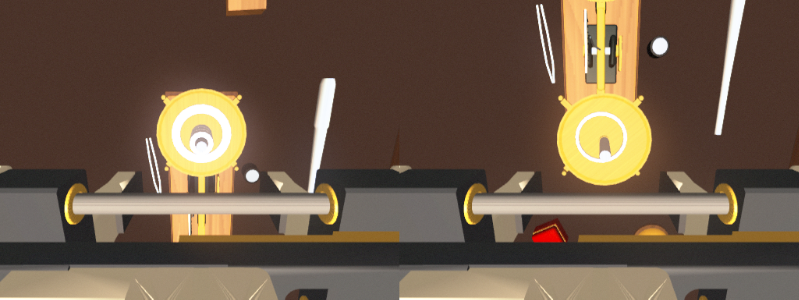

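The left dish carries the wide bangle and the right dish the narrow one. That makes 148+95 = 53+190 g, so two collars must move. Stem tops are at about (201,145) and (605,155) in the shrunk picture.

Run:
```python
from h import *
for n,y0 in (('L',.102),('R',-.128)):
    z=np.load(f'/tmp/w{n}.npz');W=world('wrist',z['d'],z['T']);w=W.reshape(-1,3)
    w=w[(np.hypot(w[:,0]-.564,w[:,1]-y0)<.075)&(z['d'].ravel()>.1)]
    f=w[(w[:,2]>.10)&(w[:,2]<.145)]; print(n,'floor z',np.median(f[:,2]),np.percentile(f[:,2],[5,95]),'dish',circ(f[:,:2]),(f.min(0)+f.max(0))/2)
    s=w[w[:,2]>.142]; h,e=np.histogram(s[:,2],bins=np.arange(.14,.23,.004)); print(list(zip(e.round(3),h)))
    hi=s[:,2].max(); t=s[(s[:,2]>np.percentile(s[:,2],99.5)-.004)&(s[:,2]<.22)]; print('top',len(t),circ(t[:,:2]),np.median(t,0),(t.min(0)+t.max(0))/2,np.ptp(t,axis=0))
    c=s[abs(s[:,2]-.171)<.003]
    if n=='L':print('collar3 top',len(c),circ(c[:,:2]),np.median(c[:,2]))
```

```text
L floor z 0.1177714780307341 [0.11577068 0.12256827] dish (array([0.56391174, 0.10236108]), 0.0748131200671196) [0.56512874 0.10371679 0.12702291]
  return _methods._mean(a, axis=axis, dtype=dtype,
  ret = um.true_divide(
Traceback (most recent call last):
ValueError: zero-size array to reduction operation minimum which has no identity
```

Run:
```python
from h import *
for n,y0 in (('L',.102),('R',-.128)):
    z=np.load(f'/tmp/w{n}.npz');W=world('wrist',z['d'],z['T']);w=W.reshape(-1,3)
    w=w[(np.hypot(w[:,0]-.564,w[:,1]-y0)<.063)&(z['d'].ravel()>.1)]
    f=w[(w[:,2]>.10)&(w[:,2]<.15)]; zf=np.median(f[:,2]); print(n,'floor z',zf)
    def face(zc,tol=.003):
        t=w[abs(w[:,2]-zc)<tol]; m=np.median(t[:,2]); t=t[abs(t[:,2]-m)<.0025]
        print(round(zc,3),len(t),circ(t[:,:2]),(t.min(0)+t.max(0))[:2]/2,np.ptp(t,axis=0)[:2],t.mean(0))
    face(zf+.068)
    if n=='L':face(zf+.054)
    b=f[(f[:,2]>zf+.003)&(f[:,2]<zf+.007)]; print('bangle?',len(b),circ(b[:,:2]))
# whole-dish circle from unrestricted yellow: rim
    w=W[(z['d']>.1)]; w=w[(abs(w[:,2]-zf-.003)<.006)&(np.hypot(w[:,0]-.564,w[:,1]-y0)<.09)]
    a=np.arctan2(w[:,1]-y0,w[:,0]-.564); r=np.hypot(w[:,0]-.564,w[:,1]-y0)
    E=[]
    for k in range(36):
        s=(abs(a-np.radians(k*10-175))<.09)&(r<.068)
        if s.any(): E.append(w[s][np.argmax(r[s])])
    E=np.array(E); A=np.c_[2*E[:,:2],np.ones(len(E))]; x=np.linalg.lstsq(A,(E[:,:2]**2).sum(1),rcond=None)[0]; print('rim',x[:2],np.sqrt(x[2]+x[0]**2+x[1]**2))
```

```text
L floor z 0.11771750188295227
0.186 153 (array([0.56500912, 0.10337731]), 0.006422909442335367) [0.56500914 0.10398003] [0.01261996 0.01300807] [0.56490385 0.10438862 0.18469361]
0.172 490 (array([0.5648101 , 0.10423634]), 0.014789765700697899) [0.56500027 0.1044181 ] [0.02845564 0.02853285] [0.56478693 0.10526603 0.17050659]
bangle? 2752 (array([0.56398588, 0.10201545]), 0.06301512569189072)
rim [0.56484329 0.10383999] 0.06348087711361075
R floor z 0.135588927438226
0.204 176 (array([ 0.56940496, -0.13170238]), 0.006072926335036755) [ 0.5694236  -0.13022234] [0.01180387 0.01256528] [ 0.56966965 -0.13009461  0.20318205]
bangle? 1608 (array([ 0.56615728, -0.12905067]), 0.06285646557807922)
rim [ 0.56852547 -0.1303002 ] 0.06350759971045336
```

Run:
```python
from h import *
robot.move_gripper(.55)
robot.goto([.565,.104,.25],R(90)); robot.servo_line([.565,.104,.161],speed=.12); robot.dwell(.2)
f0=robot.read_force(); print('base',f0,robot.read_position())
x=.565
for o in (.42,.38,.365,.355,.345,.30):
    robot.move_gripper(o); f=robot.read_force()-f0; print(o,robot.read_grip_width(),f.round(2),robot.read_finger_force())
    if abs(f[0])>3: x+=np.sign(f[0])*.001; robot.servo_line([x,.104,.161],speed=.02); print('shift',x,(robot.read_force()-f0).round(2))
robot.dwell(.2);print((robot.read_force()-f0).round(2),robot.read_finger_force(),robot.read_t())
p,d=robot.grab_frame('wrist'); cv2.imwrite('pics/g1.png',p[:,:,::-1])
```

```text
base [-0.35611689  0.30084447 -0.26144222] [0.565416   0.10422181 0.16182699]
0.42 0.4185252501529498 [-0.09 -0.99  0.69] 0.0
0.38 0.3821247718600556 [-0.25 -0.82 -0.65] 0.0
0.365 0.3639285402675055 [ 0.88 -0.06 -0.37] 0.11515235251863487
0.355 0.3538601121358641 [-0.91 -0.39  0.63] 0.2802344737574458
0.345 0.3435487055460935 [-0.65 -0.77  0.61] 3.662145846756175
0.3 0.32843952666393156 [0.81 0.51 0.76] 30.00002659857273
[-0.16 -1.12  0.38] 29.999858932569623 8.9833
```

View pics/g1.png

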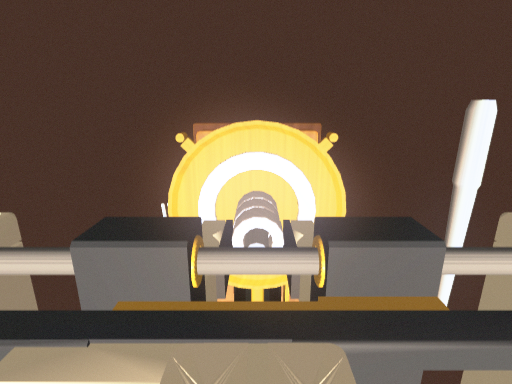

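```bash
cat >> h.py <<'E'
def F(n=8,dt=.02):
    a=[]
    for _ in range(n): a.append(robot.read_force()); robot.dwell(dt)
    return np.mean(a,0)
def centre(p,f0,step=.0006,lim=2.,nmax=6):
    "feel the rod inside the bore: returns xy commanded centre"
    p=np.array(p,float)
    for ax in (0,1):
        e=[]
        for s in (1,-1):
            q=p.copy()
            for k in range(nmax):
                q[ax]+=s*step; robot.servo_line(q,speed=.03); f=F(5)-f0
                if f[ax]*s<-lim: break
            e.append(q[ax]); print('xy'[ax],s,k,q[ax].round(4),f.round(1))
            robot.servo_line(p,speed=.03)
        p[ax]=np.mean(e); robot.servo_line(p,speed=.03)
    return p
E
python3 - <<'E'
from h import *
p=[.565,.104,.1645]; robot.servo_line(p,speed=.03); f0=F(15); print(f0,robot.read_t())
c=centre(p,f0); np.save('/tmp/c.npy',c); print(c,robot.read_position(),robot.read_t(),robot.read_grip_width())
E
```

```text
[-0.05928403 -0.06240749 -1.13976503] 9.55
x 1 2 0.5668 [-4.4  0.9  1.1]
x -1 4 0.562 [ 4.7 -0.9 -1.5]
y 1 3 0.1064 [ 0.6 -5.4 -0.2]
y -1 3 0.1016 [-0.3  4.8 -0.6]
[0.5644 0.104  0.1645] [0.56436013 0.10374137 0.16449218] 16.3833 0.3292698647534802
```

```bash
cat >> h.py <<'E'
def lower(p,f0,z1,step=.0015,lim=1.3):
    "lower threaded/at stem top with side compliance; stops on Fz>lim"
    p=np.array(p,float)
    while p[2]>z1+1e-6:
        p[2]=max(z1,p[2]-step); robot.servo_line(p,speed=.03); f=F(4,.015)-f0
        if f[2]>lim:
            f=F(6,.015)-f0
            if f[2]>lim: print('z contact',p.round(4),f.round(1),robot.read_t()); return p,f
        lat=np.hypot(*f[:2])
        if lat>1.8: p[:2]+=.0004*f[:2]/lat; print('side',p.round(4),f.round(1))
    print('reached',p.round(4),f.round(1),robot.read_t()); return p,f
E
python3 - <<'E'
from h import *
c=np.load('/tmp/c.npy'); robot.servo_line([c[0],c[1],.228],speed=.1)
t=np.array([.5687,-.1304]); robot.servo_line([*t,.228],speed=.2); robot.servo_line([*t,.217],speed=.05); robot.dwell(.2); f0=F(12); np.save('/tmp/f0.npy',f0); print(f0)
p,f=lower([*t,.217],f0,.200); np.save('/tmp/p.npy',p)
i,d=robot.grab_frame('wrist'); cv2.imwrite('pics/r1.png',i[120:340,120:400,::-1])
E
```

```text
Traceback (most recent call last):
rig.Unreachable: the arm cannot follow that straight line within its joint ranges
```

Run:
```python
from h import *
t=np.array([.5687,-.1304])
for y in (86,94): 
    q=robot.ik([*t,.228],R(y)); print(y,q)
    if q is not None and abs(q[5])<171.5: yaw=y
print(yaw); np.save('/tmp/yaw.npy',yaw); Rr=R(yaw)
robot.goto([*t,.228],Rr); robot.servo_line([*t,.217],speed=.05); robot.dwell(.2); f0=F(12); np.save('/tmp/f0.npy',f0); print(f0)
p,f=lower([*t,.217],f0,.200); np.save('/tmp/p.npy',p)
i,d=robot.grab_frame('wrist'); cv2.imwrite('pics/r1.png',i[120:340,120:400,::-1])
```

```text
86 [  6.27728825  11.93177966 -11.0975137    0.         -66.97070665
 169.72271175]
94 None
86
[ 0.15970024 -0.10547689 -1.00846402]
reached [ 0.5687 -0.1304  0.2   ] [-0.6  0.4 -0. ] 22.6667
```

View pics/r1.png

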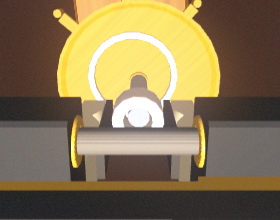

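The collar has passed 11 mm below the stem-top height with no contact force, so it is threaded. I'll lower it to the dish.

Run:
```python
from h import *
p=np.load('/tmp/p.npy');f0=np.load('/tmp/f0.npy')
p,f=lower(p,f0,.150,step=.005)
if f[2]<1.3: p,f=lower(p,f0,.1432,step=.0007,lim=.9)
np.save('/tmp/p.npy',p)
```

```text
reached [ 0.5687 -0.1304  0.15  ] [0.1 0.3 0.2] 26.55
z contact [ 0.5687 -0.1304  0.1432] [-0.3  0.2  1.4] 29.8167
```

Run:
```python
from h import *
p=np.load('/tmp/p.npy');f0=np.load('/tmp/f0.npy'); p[2]+=.002
robot.servo_line(p,speed=.03); c=centre(p,f0,step=.0006,lim=1.5,nmax=5); print(c,robot.read_t()); np.save('/tmp/cr.npy',c)
c[2]-=.002; robot.servo_line(c,speed=.02); print((F(4)-f0).round(2))
robot.move_gripper(.36); robot.move_gripper(.55)
robot.servo_line([c[0],c[1],.235],speed=.15); i,d=robot.grab_frame('wrist'); print(robot.read_t()); cv2.imwrite('pics/r2.png',i[100:340,100:420,::-1])
```

```text
x 1 4 0.5717 [-2.7 -0.1  0.8]
x -1 2 0.5669 [ 2.8 -0.4 -0.6]
y 1 2 -0.1286 [-0.1 -1.7 -0. ]
y -1 3 -0.1328 [-0.1  2.4  0.2]
[ 0.5693 -0.1307  0.1452] 36.5667
[0.01 0.02 1.61]
38.5583
```

View pics/r2.png

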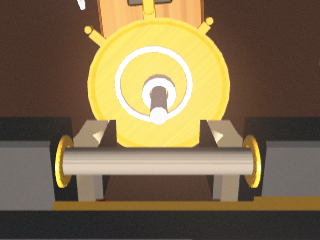

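The first collar lies flat in the right dish round its stem (157,90). Now the second.

Run:
```python
from h import *
Rr=R(86); cl=np.array([.5644,.1040]); cr=np.load('/tmp/cr.npy')[:2]
robot.goto([*cl,.235],Rr); robot.servo_line([*cl,.143],speed=.15); robot.dwell(.1); f0=F(5)
for o in (.37,.35,.30):
    robot.move_gripper(o); f=F(3)-f0; print(o,robot.read_grip_width(),f.round(1))
    if np.abs(f).max()>4: raise SystemExit('force')
p=np.array([*cl,.1455]); robot.servo_line(p,speed=.05); f0=F(8); print(f0,robot.read_t())
e=[]
for s in (1,-1):
    q=p.copy(); q[1]+=s*.0006
    for k in range(5):
        q[1]+=s*.0006; robot.servo_line(q,speed=.04); f=F(4)-f0
        if f[1]*s<-2: break
    e.append(q[1]); print(s,q[1],f.round(1)); robot.servo_line(p,speed=.05)
p[1]=np.mean(e); robot.servo_line(p,speed=.04); t=cr+[0,p[1]-cl[1]]; print(p,t,(F(4)-f0).round(1))
robot.servo_line([*p[:2],.228],speed=.15); print(robot.read_t())
robot.goto([*t,.225],Rr); robot.servo_line([*t,.217],speed=.05); robot.dwell(.2); f0=F(10); print(f0,robot.read_grip_width()); np.save('/tmp/f0.npy',f0)
p,f=lower([*t,.217],f0,.200,step=.003,lim=.8); np.save('/tmp/p.npy',p)
```

```text
0.37 0.3710228797240406 [-0.1 -0.4  0.2]
0.35 0.3492894816158698 [-0.6  0.5  0.5]
0.3 0.327113598578399 [-0.8 -0.3  0.1]
[ 0.38325206  0.23970583 -1.09934514] 42.025
1 0.10640000000000001 [ 0.2 -5.   0.7]
-1 0.10159999999999998 [-1.3  5.  -0.2]
[0.5644 0.104  0.1455] [ 0.5693 -0.1307] [-0.3 -0.4 -0.3]
45.4417
[-0.2558712   0.0159082  -0.83001356] 0.32745745675040083
reached [ 0.5693 -0.1307  0.2   ] [ 0.5 -0.1  0.4] 48.95
```

```bash
cat >> h.py <<'E'
def floor(c=(.569,-.1305)):
    robot.dwell(.05); T=tool(); i,d=robot.grab_frame('wrist'); W=world('wrist',d,T); r=np.hypot(W[...,0]-c[0],W[...,1]-c[1])
    m=(r>.04)&(r<.057)&(W[...,2]>.1)&(W[...,2]<.15)&(d>.1); return np.median(W[...,2][m]),m.sum(),i
E
python3 - <<'E'
from h import *
p=np.load('/tmp/p.npy');f0=np.load('/tmp/f0.npy'); z,n,_=floor(); print('floor',z,n)
if z>.132:
    p,f=lower(p,f0,.168,step=.005,lim=.8)
    z,n,_=floor(); print('floor',z,n)
    if f[2]<.8 and z>.132: p,f=lower(p,f0,.1607,step=.001,lim=.7)
    z,n,_=floor(); print('floor',z,n)
np.save('/tmp/p.npy',p); print(robot.read_t())
E
```

```text
floor 0.13524695361008462 5099
reached [ 0.5693 -0.1307  0.168 ] [ 0.1 -0.4  0. ] 51.6667
floor 0.135244230536548 6466
reached [ 0.5693 -0.1307  0.1607] [ 0.7 -0.2 -0.1] 54.3
floor 0.1346227147204072 6794
54.4
```

Run:
```python
from h import *
p=np.load('/tmp/p.npy');f0=np.load('/tmp/f0.npy')
for z in (.158,.1555,.153):
    p[2]=z; robot.servo_line(p,speed=.015); f=F(3)-f0; print(f.round(1))
    if f[2]>4: break
robot.move_gripper(.36); robot.move_gripper(.55); robot.servo_line([p[0],p[1],.24],speed=.1)
z,n,i=floor(); print('floor',z,n,robot.read_t()); cv2.imwrite('pics/f1.png',i[60:340,100:420,::-1])
s,d=robot.grab_frame('scene'); cv2.imwrite('pics/f2.png',cv2.resize(s[140:250,170:340],None,fx=4,fy=4)[:,:,::-1])
W=world('scene',d); 
t=np.load('/tmp/top.npz'); _,dt=robot.grab_frame('top'); W=world('top',dt)
r=np.hypot(W[...,0]-.5645,W[...,1]-.104); m=(r>.048)&(r<.058)&(W[...,2]>.1)&(W[...,2]<.15); print('left floor(top cam)',np.median(W[...,2][m]),m.sum())
```

```text
[-0.1  0.1  0. ]
[-0.   0.2  0.4]
[ 0.5 -0.4  1. ]
floor 0.12641155515769253 5509 57.5083
left floor(top cam) nan 0
  return _methods._mean(a, axis=axis, dtype=dtype,
  ret = ret.dtype.type(ret / rcount)
```

View pics/f2.png

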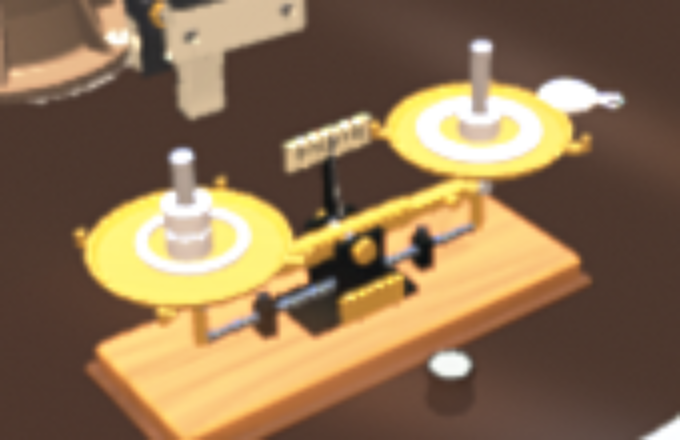

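The right stem carries two stacked collars (187,220) and the left stem one (480,125). The right dish floor measures 126.4 mm, and level is 126 mm. I'll let it settle, check it once more and hand in.

Run:
```python
from h import *
robot.dwell(2.5); z,n,_=floor(); print(z,robot.read_t())
if abs(z-.126)<.002: print(robot.job_done())
```

```text
0.12640810132593272 60.2083
the job is handed in; nothing more can be done
None
```

I handed the job in at about 60 s with two collars moved onto the right stem and one left on the left. The right dish floor measured 126.4 mm against 126 mm for level and was steady; no verdict came back.

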